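# Gauge the lamp-house gap

## Task

Three steel feeler gauges with black handles stand in slotted metal stands. Take the one of middle thickness and slide its blade straight down into the gap between the fixed flange and the sprung lamp house of the grey jig, holding it against the drag until the blade stands on the jig's base. Then let go and leave it standing upright in the gap.

Things in the scene. Friction and masses are not known exactly. Their poses are not given: they have to be found in the camera images.
- feeler_grip (a point): Middle gauge, handle centre. Black handle 18 mm thick (y; grip across this), 46 wide (x), 36 high (z up); steel blade 10 thick, 32 wide, tip 101 below this point, last 12 tapering to 6. About 0.1 kg. Upright in a fixed stand 28 high, tip in a 22 deep slot: lift over 25 to free it. The other two, as tall in like stands, are bystanders: blades 5 and 22 thick, handles 10 and 32.
- gap_mouth (a point): Where to aim the blade's centre: mid-gap at the lips, 65 mm above the gap's floor (jig base, top 12 above the table). x runs along the gap (jaws 70 long), y across to the lamp house, z up. Fixed flange face at y -9, lamp house face at y -3 at rest; both lean out over the top 25, by 8 and 16, as a lead-in. Once the blade is on the floor the handle's centre is 36 above this point.
- jig: Grey base 110 by 290 mm, 12 thick; origin on the table under gap_mouth, same axes. Cream block with the flange on its -y side, sprung lamp house on +y. Within 70 mm of the gap nothing is higher than its lips (77 above the table); the lamp house's top is at 108. Let go, the blade is pressed by the spring 4 mm over in -y, flat on the flange.
- lamp (a joint): How far the lamp house (cream box 95 by 100 mm on rails, dark tube and steel plate towards the gap) is pushed back, in m, along the gap's +y: 0 at rest, 0.020 at its stop; 0.004 with the blade flat on the flange, 0.008 with it at the aiming point. Spring 350 N/m, 1.4 N at rest: the blade feels roughly 2 to 8 N of drag on its way down.
Not all that is in view belongs to the job. What is shaped like the part that bears feeler_grip but blue or yellow is not meant.

How it is judged (in metres and radians):
On the way, in this order (a step that is already met when the one before it is completed fails the run):
1. the middle gauge is lifted clear of its stand (height (world z) of feeler_grip above 0.135 m), for 0.1 s.
2. while still held, its blade is slid down to the base in the gap, pushing the lamp house back (horizontal distance between feeler_grip and gap_mouth below 0.02 m and z of feeler_grip in the frame of gap_mouth below 0.049 m and angle between feeler_grip's own z axis and vertical below 0.2 rad and value of joint lamp above 0.0025 m and contact force between the fingers and feeler above 1 N), for 0.05 s.
At the end, for the whole second after the job is handed in: The middle gauge, released and at rest, stands upright (within 0.2 rad) in the gap with its handle's centre less than 49 mm above the mouth point (36 mm when fully down) and within 20 mm of it horizontally, and the lamp house is pushed back by more than 2.5 mm (horizontal distance between feeler_grip and gap_mouth below 0.02 m and z of feeler_grip in the frame of gap_mouth below 0.049 m and angle between feeler_grip's own z axis and vertical below 0.2 rad and value of joint lamp above 0.0025 m and linear speed of feeler below 0.02 m/s and contact force between the fingers and feeler below 0.1 N); the robot touches nothing.
It also fails if it takes over 35 s, if anything falls off the work surface, if the arm or the gripper's body presses on something with over 40 N, if the wrist force passes 120 N, or if a joint passes its speed limit or range.

## Robot

A 6-joint arm with a two-finger parallel gripper is mounted at the origin on the work surface. World frame = base frame: x ahead of the robot, y to its left, z up, the work surface at z = 0. Lengths are in mm, angles in rad, forces in N, time in s.
With the tool pointing down it reaches from about 300 to 775 mm from the base axis. Payload 14.6 kg.
Tool frame: the origin (TCP) lies midway between the tips of the shut fingers; the grasp point (between the pads) lies 19 mm behind it (manip.tcp_to_grasp is the distance from the TCP to the grasp point, in mm); z points along the fingers, x is the direction in which the jaws open and shut, and the axes are right-handed (so a half turn about z gives the same grasp; the last joint's range is limited). The gripper opens to 94 mm and grips with 3 to 60 N. Pads are 16 mm wide; open, the fingers measure 119 mm over their backs; the gripper's body (75 mm by 177 mm) begins 78 mm behind the grasp point.
Start: joints at [-1.243, 0.3, 1.521, -0, 1.321, -0.067], TCP at [211.535, -507.683, 205.446] pointing down, gripper open.
Joint ranges: [-3.03, 3.03], [-0.79, 2.21], [0.23, 2.52], [-1.04, 4.18], [0, 3.07], [-2.55, 2.55]. Speed limits (rad/s): [2.22, 2.22, 2.57, 3.14, 3.14, 3.14].

## Interface

Orientations are given as [roll, pitch, yaw] about the fixed x, y, z axes, in that order (R = Rz(yaw) Ry(pitch) Rx(roll)).
In Python, from cell import manip gives the robot as it stands.
- The arm moves only by the tool arm_command, never from a script. Its argument "steps" is a list of rows, each a list of 3 entries, a list of its own where there are three numbers: the opening, from 0 (shut) to 1 (fully open), then the shift along the tool's x, y, z in cm, then the turn about the tool's z in rad. A call has 1 to 5 rows; each row shifts and turns the commanded pose from where the row before left it, along the tool's axes as they then stand; what a row does not reach is not made up. A row lasts 1/12 s, in which the tool goes at most 41.7 mm and 7.16 degrees, less where a joint would pass 70% of its speed; a pose out of reach is approached as far as the arm can. A call with a gripper value outside its range is refused whole. The fingers move at their own pace and stop on an object; "force" is the grip in N (left out, the last holds). Time passes only in rows, so rows that do not move let the fingers close. It gives the time, the measured TCP pose, the force and the opening at its end, in the units of the state.
- manip.read_state(): the state, without advancing time (a new reading comes with each control period).
- manip.camera(name): name is "scene" or "top" or "wrist"; returns (picture, depth): 420x560x3 uint8, red, green, blue; 420x560 float32, mm along the optical axis (not along the pixel's ray), 0 where there is no reading.
- manip.calibration(name): a dict with "fx", "fy", "cx", "cy" (pixels), "distortion" ([k1, k2, p1, p2, k3] as OpenCV has them; the pictures are not rectified), "R" (3x3) and "t" (3): a world point X has camera coordinates R X + t; the wrist camera has in their place "tool_from_camera" (4x4, takes a point from camera to tool coordinates, whose origin is the TCP and whose axes are the tool frame's). Camera axes: x right, y down, z forward; pixel columns grow to the right and rows downward; lengths in mm; the calibration is good to about 2 mm. A picture is of the moment at which its call begins: read the wrist's pose just before it. calibration takes no time and is no camera call.
- manip.sign_off(): hands the job in, once; it reports no verdict.
The state is a dict: "clock": time; "joints": joint angles; "qd": joint speeds; "effort": joint torques, N m; "eef_pos": TCP position; "eef_rot": TCP orientation; "wrist_force": force on the tool from outside, world axes, zero at the start; "moment": the same for the moment, N m; "finger_gap": finger opening in mm.
Only numpy, scipy, OpenCV 4.12 (cv2) and the standard library are available. Lean on these libraries where they do the work, as an engineer would, in place of code of your own. Each camera call takes 0.05 s, during which the arm holds its last target.

## Working session

There is one attempt and no reset: what is moved stays moved. The work goes in short steps, Python scripts to look and compute and a tool call to move; the robot and the scene stay as the last step left them, time stands still between calls to the robot, and variables do not carry over. Pictures are saved under pics/ and viewed, and the job is handed in when it is done.

Besides the shell and the picture viewer there is one more tool, called by a JSON object that holds its "op" and its "data". arm_command: Moves the arm, as the interface text tells. Its arguments: {"type":"object","properties":{"steps":{"type":"array","items":{"type":"array"}},"force":{"type":"number"}},"required":["steps"]}

```bash
mkdir -p pics; cat > h.py <<'E'
import numpy as np, cv2
from cell import manip
E
python3 - <<'E'
from h import *
s=manip.read_state(); print(s)
for n in ("scene","top"):
    p,d=manip.camera(n); cv2.imwrite(f"pics/{n}0.png",p[:,:,::-1]); np.savez(f"{n}0.npz",p=p,d=d)
    print(n,manip.calibration(n))
s=manip.read_state()
p,d=manip.camera("wrist"); cv2.imwrite("pics/wrist0.png",p[:,:,::-1]);np.savez("wrist0.npz",p=p,d=d)
print(manip.calibration("wrist"))
E
```

```text
{'clock': 0.0, 'joints': array([-1.24261887e+00,  3.00454692e-01,  1.52158321e+00, -3.26505181e-07,
        1.32070457e+00, -6.65940120e-02]), 'qd': array([-0.0023222 , -0.00014687,  0.00122001, -0.0011322 ,  0.00155354,
       -0.00128491]), 'effort': array([-5.79673051e-04, -5.31805480e+01, -3.52734554e+01,  7.07484456e-02,
        2.43933289e-02, -8.38829601e-05]), 'eef_pos': array([ 211.44311885, -507.44490805,  204.89443405]), 'eef_rot': array([-3.14151645e+00,  1.14728724e-03, -1.17602474e+00]), 'wrist_force': array([-0.87765348,  0.38511121,  0.82003771]), 'moment': array([ 0.06393686,  0.04669531, -0.02036221]), 'finger_gap': 93.94913936267591}
scene {'fx': 469.8589634680173, 'fy': 469.8589634680173, 'cx': 285.70361403951904, 'cy': 209.86138452641435, 'distortion': array([-0.13923861,  0.        ,  0.        ,  0.        ,  0.        ]), 'R': array([[ 0.19867331,  0.97999092, -0.01211229],
       [ 0.69169571, -0.14896132, -0.70665945],
       [-0.69432411,  0.13201636, -0.70745015]]), 't': array([ -20.59960059, -282.621791  , 1452.78288991])}
top {'fx': 535.0991343706509, 'f
[... 260 characters left out ...]
84e-04, -7.32052072e-02],
       [ 7.31933376e-02, -1.29448176e-02, -9.97233757e-01]]), 't': array([ -80.33183997,  501.46540761, 1222.51728107])}
{'fx': 374.98008869117683, 'fy': 374.98008869117683, 'cx': 282.5400900043881, 'cy': 205.97391929909335, 'distortion': array([-0.02168152,  0.        ,  0.        ,  0.        ,  0.        ]), 'tool_from_camera': array([[ 9.99998891e-01, -1.46999653e-03, -2.38367683e-04,
         6.84051873e-01],
       [ 1.47968828e-03,  9.62742695e-01,  2.70415075e-01,
        -7.80856021e+01],
       [-1.68022477e-04, -2.70415128e-01,  9.62743803e-01,
        -1.79402640e+02],
       [ 0.00000000e+00,  0.00000000e+00,  0.00000000e+00,
         1.00000000e+00]])}
```

View pics/scene0.png

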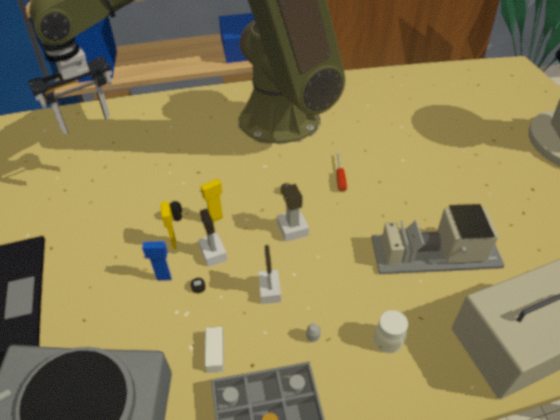

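View pics/top0.png

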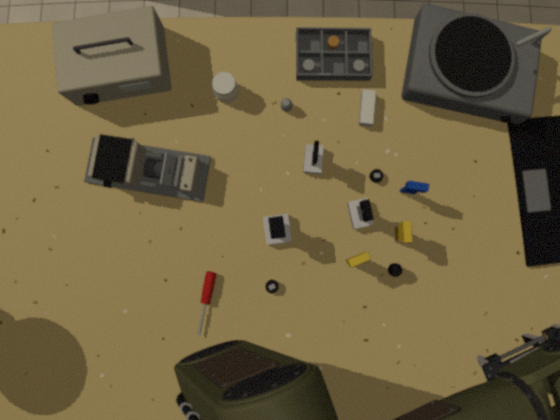

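View pics/wrist0.png

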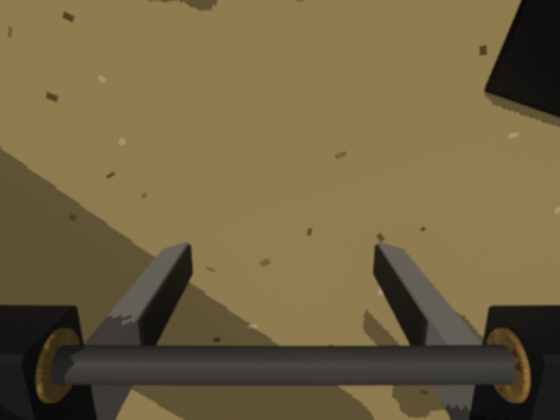

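The top picture shows three black-handled gauges in stands, at about (315,152), (366,211) and (277,227), and the jig at about (150,168). I'll enlarge crops to tell them apart.

```bash
python3 - <<'E'
import cv2,numpy as np
p=cv2.imread("pics/top0.png"); 
cv2.imwrite("pics/c1.png",cv2.resize(p[125:265,245:445],None,fx=4,fy=4,interpolation=cv2.INTER_CUBIC))
cv2.imwrite("pics/c2.png",cv2.resize(p[120:215,75:225],None,fx=5.2,fy=5.2,interpolation=cv2.INTER_CUBIC))
p=cv2.imread("pics/scene0.png"); 
cv2.imwrite("pics/c3.png",cv2.resize(p[170:310,135:325],None,fx=4.2,fy=4.2,interpolation=cv2.INTER_CUBIC))
E
```

```text
(no output)
```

View pics/c1.png

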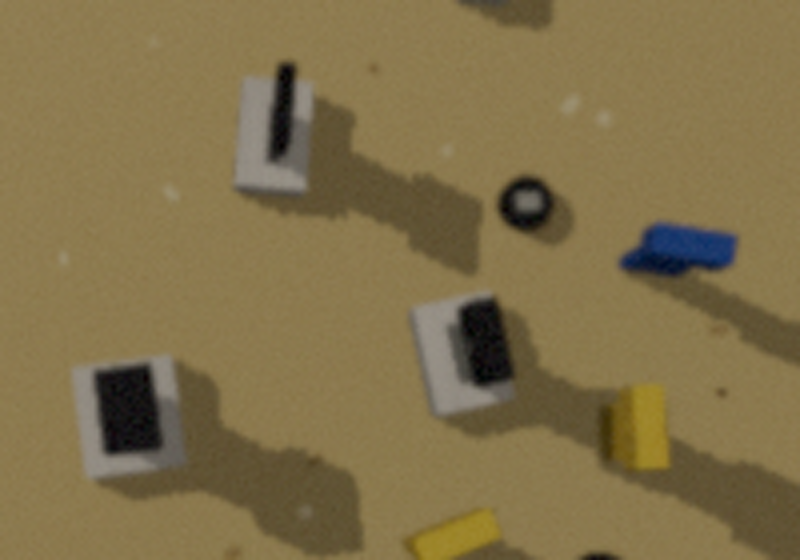

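View pics/c2.png

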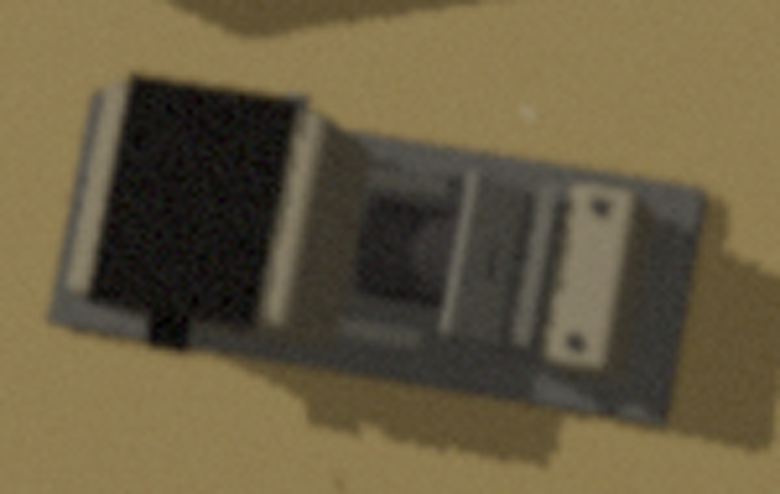

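View pics/c3.png

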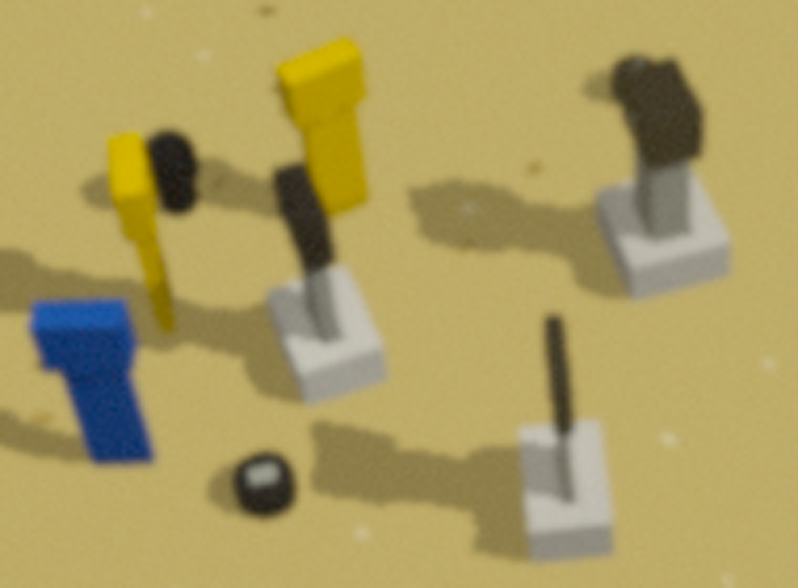

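Candidates in the top view are (315,152), with the thinnest handle and blade, (366,211), in between, and (277,227), the thickest. The middle one is (366,211), confirmed in the crops: a black handle about 18 mm thick. The blue and yellow lookalikes are ruled out. Next I'll measure it and the jig.

```bash
cat >> h.py <<'E'
def K(c): return np.array([[c["fx"],0,c["cx"]],[0,c["fy"],c["cy"]],[0,0,1]])
def ext(n,st=None):
    c=manip.calibration(n)
    if n!="wrist": return K(c),c["distortion"],np.array(c["R"]),np.array(c["t"])
    from scipy.spatial.transform import Rotation as Ro
    T=np.eye(4);T[:3,:3]=Ro.from_euler("xyz",st["eef_rot"]).as_matrix();T[:3,3]=st["eef_pos"]
    M=np.linalg.inv(T@np.array(c["tool_from_camera"]))
    return K(c),c["distortion"],M[:3,:3],M[:3,3]
def onz(n,uv,z,st=None):
    k,d,R,t=ext(n,st); uv=np.array(uv,float).reshape(-1,1,2)
    r=cv2.undistortPoints(uv,k,d)[:,0]; r=np.c_[r,np.ones(len(r))]@R; o=-R.T@t
    return o+r*((z-o[2])/r[:,2])[:,None]
def cloud(n,depth,st=None):
    k,d,R,t=ext(n,st); h,w=depth.shape; v,u=np.mgrid[:h,:w]
    r=cv2.undistortPoints(np.stack([u,v],-1).reshape(-1,1,2).astype(float),k,d)[:,0]
    P=np.c_[r,np.ones(len(r))]*depth.reshape(-1,1); return ((P-t)@R).reshape(h,w,3)
def proj(n,X,st=None):
    k,d,R,t=ext(n,st); return cv2.projectPoints(np.array(X,float).reshape(-1,1,3),cv2.Rodrigues(R)[0],t,k,d)[0][:,0]
E
python3 - <<'E'
from h import *
f=np.load("top0.npz");W=cloud("top",f["d"]);p=f["p"]
def box(n,m):
    P=W[m]; 
    r=cv2.minAreaRect(P[:,:2].astype(np.float32)); print(n,len(P),"z",np.median(P[:,2]),P[:,2].max(),"rect",r)
m=np.zeros(W.shape[:2],bool); 
a=m.copy(); a[195:222,355:378]=1; box("mid",a&(W[...,2]>112))
j=m.copy(); j[125:210,80:215]=1
Z=W[...,2]
for lo,hi in((5,18),(70,84),(100,115)):
    box((lo,hi),j&(Z>lo)&(Z<hi))
im=cv2.resize(np.clip(Z[120:215,75:225]*2,0,255).astype(np.uint8),None,fx=5.2,fy=5.2,interpolation=cv2.INTER_NEAREST)
cv2.imwrite("pics/z.png",cv2.applyColorMap(im,cv2.COLORMAP_JET))
c=np.array([[460,303],[495,297],[512,380],[475,386]])/4+[245,125]-.5
print(onz("top",c,125).round(1), onz("top",c,125).mean(0))
# base corners from c2
c=np.array([[705,188],[665,425],[50,322]])/5.2+[75,120]-.5
print("base",onz("top",c,12).round(1))
E
```

```text
mid 200 z 125.14221195408328 1256.8798559805837 rect ((465.80877685546875, -158.53012084960938), (45.87390899658203, 212.88160705566406), 18.3502140045166)
(5, 18) 1879 z 12.078516162107993 17.983051117595625 rect ((605.2216796875, 254.49551391601562), (200.37979125976562, 323.5174255371094), 0.589202344417572)
(70, 84) 423 z 74.21892116017344 83.92031235535083 rect ((605.7880249023438, 229.954345703125), (207.88218688964844, 112.99813079833984), 87.64115142822266)
(100, 115) 1876 z 107.58310936343412 114.322921836214 rect ((610.71728515625, 305.9666442871094), (100.66093444824219, 101.56817626953125), 80.23503875732422)
[[ 515.8 -232.9  125. ]
 [ 519.1 -251.7  125. ]
 [ 474.7 -260.3  125. ]
 [ 471.5 -240.4  125. ]] [ 495.27440925 -246.29924391  125.        ]
base [[632.  101.5  12. ]
 [524.1 118.4  12. ]
 [571.9 402.8  12. ]]
```

View pics/z.png

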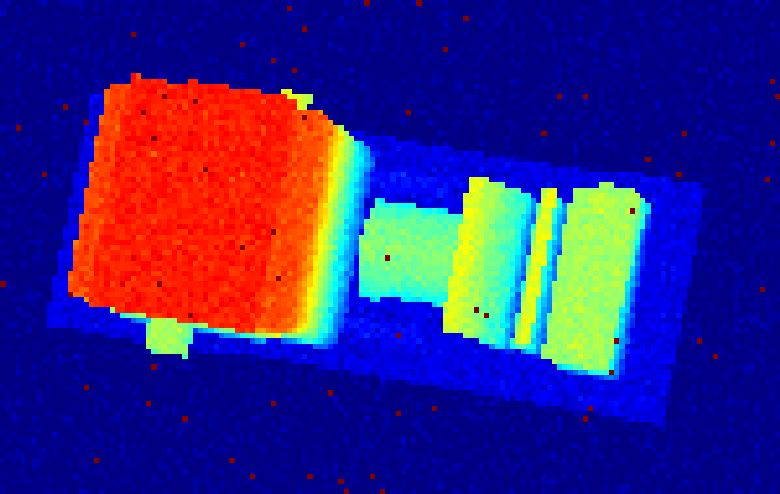

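```bash
python3 - <<'E'
from h import *
f=np.load("top0.npz");d=f["d"].copy();d=cv2.medianBlur(d,3);W=cloud("top",d);Z=W[...,2]
a=np.zeros(Z.shape,bool);a[195:222,355:378]=1
P=W[a&(Z>118)&(Z<132)];r=cv2.minAreaRect(P[:,:2].astype(np.float32));print("mid",len(P),P.mean(0),r)
w,v=np.linalg.eigh(np.cov(P[:,:2].T));print("long axis",v[:,1],np.arctan2(v[1,1],v[0,1]))
b=np.zeros(Z.shape,bool);b[118:212,82:215]=1
# house top orientation
P=W[b&(Z>104)&(Z<112)];print("house",cv2.minAreaRect(P[:,:2].astype(np.float32)))
bm=(b&(Z>6)).astype(np.uint8); 
P=W[b&(Z>6)&(Z<140)];
for yaw in (-.15,-.16,-.17,-.18):
  ex=np.array([np.cos(yaw),np.sin(yaw)]);ey=np.array([-ex[1],ex[0]])
  q=P[(P[:,2]<14)&(P[:,2]>9)]; 
  print(yaw,[np.percentile(q[:,:2]@e,[.5,99.5]).round(1) for e in(ex,ey)])
yaw=-.165
ex=np.array([np.cos(yaw),np.sin(yaw)]);ey=np.array([-ex[1],ex[0]])
X=W[...,:2]@ex;Y=W[...,:2]@ey
for z in range(150,193,6):
  print(z,[(round(X[z,c],0).item(),round(Y[z,c],1).item(),round(Z[z,c],0).item()) for c in range(158,188)])
E
```

```text
mid 188 [ 496.18428389 -248.77543575  124.49770091] ((496.35418701171875, -249.46900939941406), (45.637977600097656, 18.60846519470215), 13.419361114501953)
long axis [-0.97401478 -0.22648445] -2.913125834202906
house ((610.7877197265625, 305.9413757324219), (90.67462158203125, 101.57310485839844), 80.09156036376953)
-0.15 [array([502.2, 611.5]), array([196.3, 484.7])]
-0.16 [array([499.4, 608.5]), array([202. , 490.4])]
-0.17 [array([495., 606.]), array([207.6, 496. ])]
-0.18 [array([490.5, 603.7]), array([212.9, 501.4])]
150 [(600.0, 328.4, 13.0), (600.0, 326.2, 13.0), (601.0, 323.8, 13.0), (601.0, 321.4, 13.0), (602.0, 319.6, 11.0), (602.0, 317.2, 11.0), (603.0, 314.8, 11.0), (603.0, 312.2, 12.0), (603.0, 309.7, 13.0), (604.0, 307.5, 12.0), (604.0, 305.1, 12.0), (605.0, 303.5, 9.0), (605.0, 300.2, 13.0), (606.0, 298.7, 9.0), (606.0, 295.7, 12.0), (606.0, 294.0, 9.0), (607.0, 292.5, 5.0), (608.0, 290.3, 5.0), (608.0, 288.1, 4.0), (609.0, 286.1, 2.0), (609.0, 283.8, 2.0), (610.0, 281.7, 1.0), (610.0, 279.3, 1.0), (611.0, 277.5, -2.0), (611.0, 274.8, -0.0), (612.0, 272.4, -0.0), (612
[... 4035 characters left out ...]
235.8, 71.0), (522.0, 233.9, 69.0)]
192 [(502.0, 309.8, 14.0), (502.0, 307.4, 14.0), (503.0, 305.2, 13.0), (503.0, 303.1, 12.0), (504.0, 301.1, 11.0), (504.0, 298.8, 11.0), (504.0, 296.0, 13.0), (504.0, 293.5, 14.0), (505.0, 291.0, 14.0), (505.0, 289.0, 13.0), (506.0, 286.7, 13.0), (506.0, 284.3, 13.0), (506.0, 281.9, 13.0), (507.0, 279.6, 13.0), (507.0, 277.1, 14.0), (508.0, 275.0, 13.0), (508.0, 272.8, 12.0), (509.0, 270.7, 11.0), (509.0, 268.4, 11.0), (509.0, 265.6, 13.0), (509.0, 263.0, 14.0), (510.0, 260.8, 13.0), (510.0, 258.5, 13.0), (511.0, 256.5, 12.0), (511.0, 254.2, 12.0), (511.0, 251.2, 15.0), (512.0, 248.9, 15.0), (512.0, 246.5, 15.0), (513.0, 244.6, 13.0), (513.0, 242.2, 13.0)]
```

{"op": "arm_command", "data": {"steps": [[0.5, [-1.3, -3.6, 0], 0], [0.5, [-1.3, -3.6, 0], 0], [0.5, [-1.3, -3.6, 0], 0], [0.5, [-1.3, -3.6, 0], 0], [0.5, [-1.3, -3.6, 0], 0]], "force": 20}}

```text
clock: 0.57
eef_pos: [353.6, -377.0, 205.4]
eef_rot: [3.142, 0.0, -1.176]
wrist_force: [0.8, -0.3, -0.1]
finger_gap: 64.1
```

{"op": "arm_command", "data": {"steps": [[0.5, [-1.3, -3.6, 0], 0], [0.5, [-1.3, -3.6, 0], 0], [0.5, [-1.3, -3.6, 0], 0], [0.5, [-1.3, -3.6, 0], 0.08], [0.5, [-1.3, -3.6, 0], 0.086]]}}

```text
clock: 0.98
eef_pos: [496.8, -249.8, 205.4]
eef_rot: [3.141, 0.0, -1.345]
wrist_force: [0.6, -0.0, -0.3]
finger_gap: 47.1
```

{"op": "arm_command", "data": {"steps": [[0.5, [0, 0, 0], 0], [0.5, [0, 0, 0], 0], [0.5, [0, 0, 0], 0]]}}

```text
clock: 1.23
eef_pos: [495.4, -251.7, 205.1]
eef_rot: [3.141, 0.0, -1.341]
wrist_force: [-0.1, -0.0, 0.7]
finger_gap: 47.0
```

```bash
python3 - <<'E'
from h import *
s=manip.read_state();print(s["clock"],s["eef_pos"],s["eef_rot"],s["finger_gap"],s["wrist_force"])
p,d=manip.camera("wrist"); cv2.imwrite("pics/wrist1.png",p[:,:,::-1]);np.savez("wrist1.npz",p=p,d=d)
cv2.imwrite("pics/wrist1c.png",cv2.resize(p[140:280,180:380,::-1],None,fx=4,fy=4,interpolation=cv2.INTER_CUBIC))
W=cloud("wrist",cv2.medianBlur(d,3),s);Z=W[...,2]
b=np.zeros(Z.shape,bool);b[160:270,240:325]=1
P=W[b&(Z>121)&(Z<129)];print(len(P),P.mean(0),cv2.minAreaRect(P[:,:2].astype(np.float32)))
E
```

```text
1.2333 [ 495.43441444 -251.70303563  205.12983428] [ 3.14092464e+00  3.53117245e-04 -1.34053914e+00] 46.98482675788467 [-0.07408432 -0.03770904  0.71262186]
1506 [ 497.79090505 -249.1745848   124.85566998] ((497.0920104980469, -249.5115509033203), (45.102088928222656, 17.682926177978516), 12.501838684082031)
```

View pics/wrist1.png

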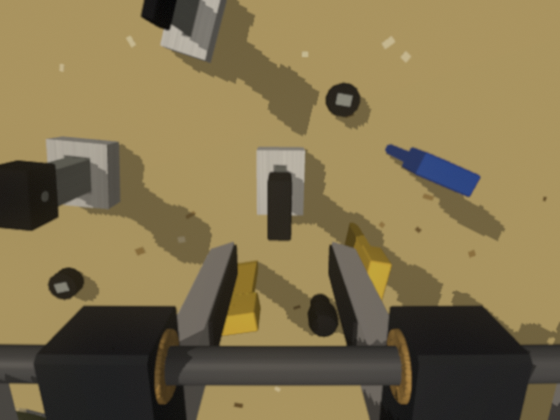

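View pics/wrist1c.png

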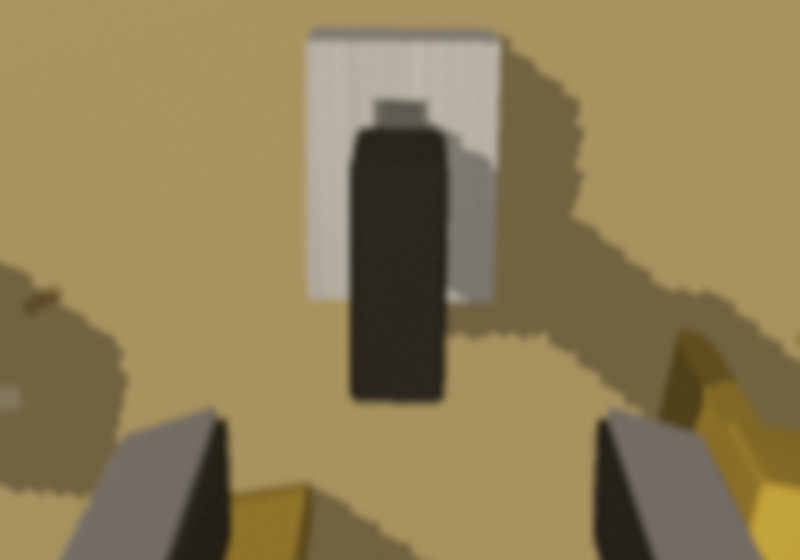

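Centre row, column 279: the middle gauge's handle sits between the jaws (columns 238–330) and is well aligned. The yellow lookalikes are outside the fingers' path when the gripper opens to 0.4. I'll descend now.

{"op": "arm_command", "data": {"steps": [[0.42, [-0.18, -0.2, 2.5], 0], [0.42, [0, 0, 3], 0], [0.42, [0, 0, 3], 0], [0.42, [0, 0, 2.2], 0], [0.42, [0, 0, 1.0], 0]], "force": 40}}

```text
clock: 1.7
eef_pos: [495.4, -249.8, 85.7]
eef_rot: [3.139, 0.003, -1.343]
wrist_force: [0.1, -1.1, -0.7]
finger_gap: 39.2
```

{"op": "arm_command", "data": {"steps": [[0.42, [0, 0, 0], 0], [0.42, [0, 0, 0], 0]]}}

```text
clock: 1.87
eef_pos: [497.3, -250.1, 89.3]
eef_rot: [-3.141, -0.0, -1.343]
wrist_force: [0.6, -0.1, 0.8]
finger_gap: 39.2
```

```bash
python3 - <<'E'
from h import *
s=manip.read_state();print(s["clock"],s["eef_pos"],s["eef_rot"],s["finger_gap"],s["wrist_force"])
p,d=manip.camera("wrist"); cv2.imwrite("pics/wrist2.png",p[:,:,::-1])
p,d=manip.camera("scene"); cv2.imwrite("pics/scene2.png",cv2.resize(p[150:300,130:330,::-1],None,fx=4,fy=4))
E
```

```text
1.8667 [ 497.29829271 -250.12142961   89.34077222] [-3.14113698e+00 -4.48374308e-04 -1.34272699e+00] 39.19869615866138 [ 0.62711434 -0.11396266  0.82736032]
```

View pics/wrist2.png

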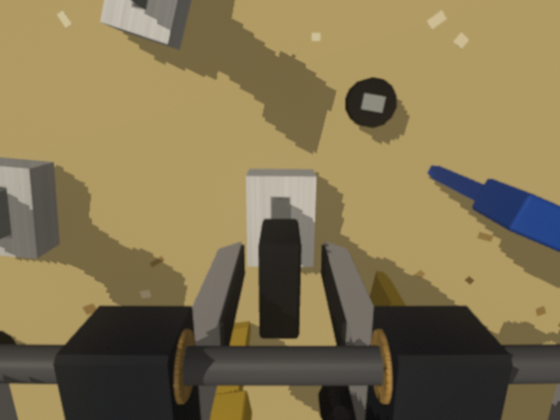

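View pics/scene2.png

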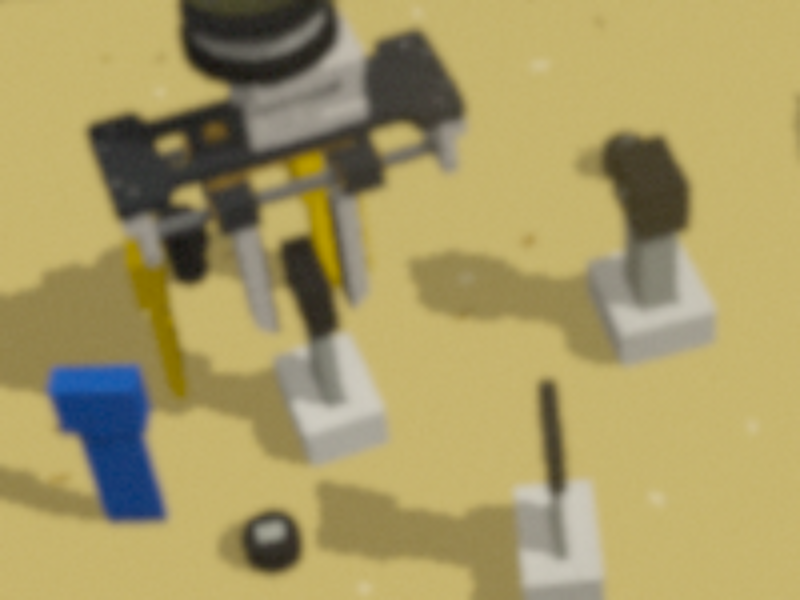

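The handle stands between the two fingers (wrist columns 243–322, handle at 280). Next I close the gripper.

{"op": "arm_command", "data": {"steps": [[0.1, [0, 0, 0], 0], [0.1, [0, 0, 0], 0], [0.1, [0, 0, 0], 0], [0.1, [0, 0, 0], 0], [0.1, [0, 0, 0], 0]], "force": 40}}

```text
clock: 2.38
eef_pos: [497.6, -249.4, 88.9]
eef_rot: [-3.141, -0.001, -1.342]
wrist_force: [0.3, 0.3, 3.2]
finger_gap: 17.6
```

{"op": "arm_command", "data": {"steps": [[0.1, [0, 0, 0], 0], [0.1, [0, 0, -0.3], 0], [0.1, [0, 0, -1.0], 0], [0.1, [0, 0, -2.0], 0], [0.1, [0, 0, -2.0], 0]]}}

```text
clock: 2.8
eef_pos: [497.0, -249.1, 142.1]
eef_rot: [3.14, 0.001, -1.342]
wrist_force: [-0.5, 0.6, -1.6]
finger_gap: 17.7
```

{"op": "arm_command", "data": {"steps": [[0.1, [0, 0, -3], 0], [0.1, [0, 0, -3.5], 0], [0.1, [0, 0, -2.5], 0], [0.1, [-2, -0.5, -0.5], 0], [0.1, [-3.3, -0.84, 0], 0]]}}

```text
clock: 3.22
eef_pos: [498.6, -196.1, 239.0]
eef_rot: [-3.139, -0.003, -1.345]
wrist_force: [0.9, 0.5, -1.1]
finger_gap: 17.5
```

{"op": "arm_command", "data": {"steps": [[0.1, [-3.6, -0.92, 0], 0], [0.1, [-3.6, -0.92, 0], 0], [0.1, [-3.6, -0.92, 0], 0], [0.1, [-3.6, -0.92, 0], 0], [0.1, [-3.6, -0.92, 0], 0]]}}

```text
clock: 3.63
eef_pos: [501.9, -7.2, 237.2]
eef_rot: [-3.141, -0.0, -1.342]
wrist_force: [1.1, -1.6, -0.8]
finger_gap: 18.0
```

{"op": "arm_command", "data": {"steps": [[0.1, [-3.6, -0.92, 0], 0], [0.1, [-3.6, -0.92, 0], 0], [0.1, [-3.6, -0.92, 0], 0], [0.1, [-3.6, -0.92, 0], 0], [0.1, [-3.0, -0.8, 0], 0]]}}

```text
clock: 4.05
eef_pos: [506.0, 173.0, 237.1]
eef_rot: [-3.141, 0.0, -1.341]
wrist_force: [0.3, 0.1, -1.9]
finger_gap: 18.0
```

{"op": "arm_command", "data": {"steps": [[0.1, [-1.7, -0.5, 0], 0], [0.1, [0, 0, 0], 0.1], [0.1, [0, 0, 0], 0.1], [0.1, [0, 0, 0], 0.1], [0.1, [0, 0, 0], 0.094]]}}

```text
clock: 4.47
eef_pos: [507.3, 188.5, 237.0]
eef_rot: [3.141, -0.0, -1.741]
wrist_force: [-0.3, -0.3, -1.6]
finger_gap: 17.7
```

{"op": "arm_command", "data": {"steps": [[0.1, [0, 0, 0], 0], [0.1, [0, 0, 0], 0], [0.1, [0, 0, 0], 0], [0.1, [0, 0, 0], 0]]}}

```text
clock: 4.8
eef_pos: [507.5, 188.3, 236.6]
eef_rot: [-3.142, 0.0, -1.734]
wrist_force: [-0.8, -0.4, -1.5]
finger_gap: 17.7
```

```bash
python3 - <<'E'
from h import *
s=manip.read_state();print(s["clock"],s["eef_pos"],s["eef_rot"],s["finger_gap"],s["wrist_force"])
p,d=manip.camera("wrist"); cv2.imwrite("pics/wrist3.png",p[:,:,::-1]);np.savez("wrist3.npz",p=p,d=d,pos=s["eef_pos"],rot=s["eef_rot"])
E
```

```text
4.8 [507.51366495 188.3228751  236.62269519] [-3.14154408e+00  4.86108887e-05 -1.73381891e+00] 17.721929887608223 [-0.80610952 -0.42744245 -1.48834174]
```

View pics/wrist3.png

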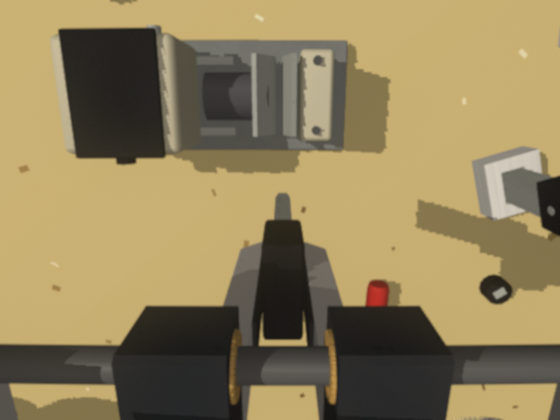

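The wrist picture shows the jig square to the tool. The lamp-house lip is at columns 252–268, the flange at about 283–300, and the cream block at 300–333. The held blade is visible at (283,205). I'll enlarge and measure the gap.

```bash
python3 - <<'E'
from h import *
f=np.load("wrist3.npz");st=dict(eef_pos=f["pos"],eef_rot=f["rot"]);p=f["p"]
cv2.imwrite("pics/w3c.png",cv2.resize(p[35:155,225:355,::-1],None,fx=5,fy=5,interpolation=cv2.INTER_CUBIC))
W=cloud("wrist",cv2.medianBlur(f["d"],3),st);Z=W[...,2]
yaw=st["eef_rot"][2]+np.pi/2; ex=np.array([np.cos(yaw),np.sin(yaw)]);ey=np.array([-ex[1],ex[0]]);print(yaw)
X=W[...,:2]@ex;Y=W[...,:2]@ey
for r in (65,85,100,120):
  print(r,[(c,round(X[r,c]).__int__(),round(float(Y[r,c]),1),round(float(Z[r,c]))) for c in range(246,306,1)])
E
```

```text
-0.16302258545112958
65 [(246, 584, 304.3, 12), (247, 584, 303.2, 12), (248, 584, 302.2, 12), (249, 584, 301.1, 13), (250, 584, 300.1, 13), (251, 579, 294.3, 74), (252, 579, 293.3, 75), (253, 578, 292.4, 76), (254, 578, 291.5, 76), (255, 578, 290.7, 76), (256, 578, 289.8, 76), (257, 578, 289.0, 76), (258, 579, 288.3, 74), (259, 579, 287.5, 73), (260, 579, 286.7, 72), (261, 579, 285.9, 70), (262, 579, 285.1, 69), (263, 579, 284.3, 68), (264, 579, 283.5, 66), (265, 579, 282.6, 65), (266, 579, 281.8, 64), (267, 580, 281.0, 63), (268, 580, 280.1, 62), (269, 580, 279.3, 60), (270, 580, 278.4, 59), (271, 580, 277.6, 57), (272, 580, 276.7, 56), (273, 580, 275.8, 55), (274, 580, 275.0, 53), (275, 581, 274.1, 51), (276, 584, 273.8, 13), (277, 584, 272.8, 12), (278, 584, 271.8, 12), (279, 584, 270.8, 12), (280, 584, 269.7, 12), (281, 584, 268.7, 13), (282, 580, 267.7, 54), (283, 580, 266.8, 57), (284, 580, 265.9, 59), (285, 580, 265.0, 62), (286, 579, 264.1, 64), (287, 579, 263.3, 68), (288, 579, 262.4, 69), (289, 579, 261.6, 73), (290, 578, 260.8, 75), (291, 578, 260.0, 77), (292, 578, 259.1,
[... 3758 characters left out ...]
74.4, 53), (276, 529, 274.1, 13), (277, 529, 273.1, 13), (278, 529, 272.0, 12), (279, 529, 271.0, 12), (280, 529, 269.9, 12), (281, 529, 268.9, 13), (282, 531, 267.8, 54), (283, 531, 266.8, 57), (284, 532, 265.9, 60), (285, 532, 265.0, 63), (286, 532, 264.1, 65), (287, 532, 263.2, 68), (288, 532, 262.3, 71), (289, 532, 261.5, 74), (290, 532, 260.6, 75), (291, 532, 259.8, 77), (292, 532, 258.9, 77), (293, 532, 258.0, 76), (294, 532, 257.1, 76), (295, 532, 256.2, 75), (296, 529, 253.1, 13), (297, 529, 252.1, 13), (298, 531, 252.2, 41), (299, 532, 252.2, 65), (300, 532, 251.3, 66), (301, 532, 250.5, 67), (302, 532, 249.6, 68), (303, 532, 248.7, 68), (304, 532, 247.8, 68), (305, 532, 246.9, 68)]
```

View pics/w3c.png

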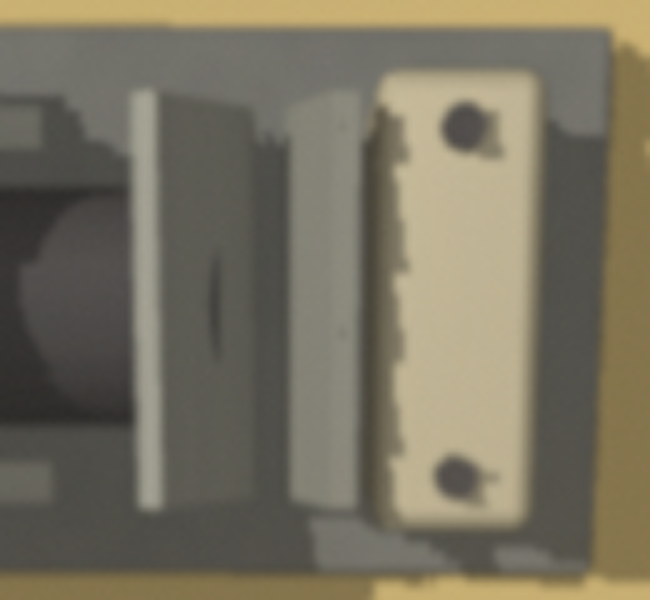

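```bash
python3 - <<'E'
from h import *
f=np.load("wrist3.npz");st=dict(eef_pos=f["pos"],eef_rot=f["rot"]);p=f["p"]
cv2.imwrite("pics/w3b.png",cv2.resize(p[185:285,220:350,::-1],None,fx=6,fy=6,interpolation=cv2.INTER_CUBIC))
W=cloud("wrist",f["d"],st)
from scipy.spatial.transform import Rotation as Ro
T=(W-f["pos"])@Ro.from_euler("xyz",f["rot"]).as_matrix()
for r in (198,205,212,217):
  print(r,[(c,*T[r,c].round(1).tolist()) for c in range(273,294)])
for r in (225,250,300): print(r,[(c,*T[r,c].round(1).tolist()) for c in range(262,304,4)])
E
```

```text
198 [(273, -10.1, 28.6, 236.1), (274, -8.9, 28.6, 236.0), (275, -4.2, -15.3, 65.6), (276, -3.5, -15.1, 66.6), (277, -2.8, -15.3, 65.7), (278, -2.2, -15.1, 66.6), (279, -1.5, -15.3, 65.9), (280, -0.8, -15.3, 65.6), (281, -0.1, -15.4, 65.2), (282, 0.5, -15.4, 65.3), (283, 1.2, -15.1, 66.4), (284, 1.9, -15.2, 66.1), (285, 2.6, -15.1, 66.6), (286, 3.2, -15.1, 66.7), (287, 3.9, -15.2, 66.1), (288, 4.6, -15.2, 66.1), (289, 5.3, -15.3, 65.8), (290, 9.4, 28.7, 236.3), (291, 10.5, 28.4, 235.1), (292, 11.6, 28.6, 236.0), (293, 12.8, 28.9, 237.1)]
205 [(273, -10.1, 36.8, 235.7), (274, -9.0, 36.7, 235.4), (275, -3.9, -15.3, 48.1), (276, -3.2, -15.0, 49.2), (277, -2.6, -15.2, 48.4), (278, -2.0, -15.0, 49.3), (279, -1.3, -15.2, 48.6), (280, -0.7, -15.2, 48.6), (281, -0.1, -15.6, 47.2), (282, 0.6, -15.5, 47.4), (283, 1.2, -15.1, 48.8), (284, 1.8, -15.3, 48.2), (285, 2.4, -15.2, 48.6), (286, 3.1, -15.3, 48.2), (287, 3.7, -15.3, 48.0), (288, 4.3, -15.0, 49.1), (289, 5.0, -15.3, 48.0), (290, 5.6, -15.2, 48.4), (291, 10.6, 37.1, 236.6), (292, 11.7, 37.3, 237.2), (293, 12.9, 37.4, 237.6)]
212 [(273, -10
[... 1235 characters left out ...]
 (286, 2.5, -22.2, -11.8), (290, 4.4, -22.4, -12.5), (294, 6.3, -22.3, -12.2), (298, 8.2, -22.0, -11.3), (302, 23.5, 61.4, 236.5)]
250 [(262, -7.6, -19.2, -35.2), (266, -5.9, -19.7, -36.5), (270, -4.3, -19.5, -35.9), (274, -2.6, -20.1, -37.3), (278, -1.0, -19.3, -35.5), (282, 0.7, -19.6, -36.2), (286, 2.3, -20.4, -38.3), (290, 4.0, -19.5, -36.1), (294, 5.6, -19.2, -35.4), (298, 7.3, -19.4, -35.8), (302, 8.9, -19.6, -36.3)]
300 [(262, -8.0, 4.3, -34.6), (266, -6.2, 3.1, -36.7), (270, -4.5, 3.6, -35.8), (274, -2.8, 3.8, -35.4), (278, -1.1, 3.2, -36.5), (282, 0.6, 3.6, -35.8), (286, 2.4, 3.9, -35.3), (290, 4.1, 3.3, -36.3), (294, 5.8, 3.7, -35.7), (298, 7.5, 4.0, -35.1), (302, 9.2, 3.3, -36.4)]
```

View pics/w3b.png

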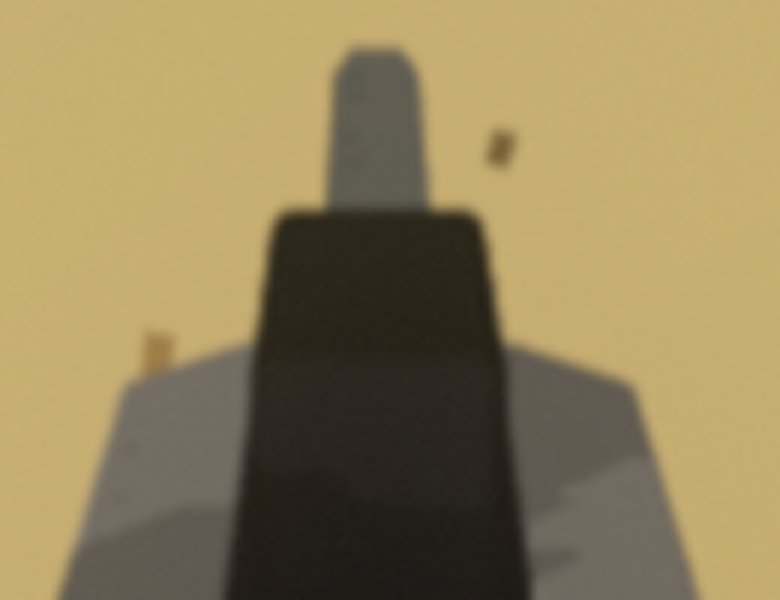

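{"op": "arm_command", "data": {"steps": [[0.1, [-0.28, -2.8, 0], 0.006], [0.1, [-0.28, -2.8, 0], 0], [0.1, [-0.28, -2.8, 0], 0], [0.1, [0, 0, 2.0], 0], [0.1, [0, 0, 2.5], 0]]}}

```text
clock: 5.27
eef_pos: [593.4, 182.3, 191.8]
eef_rot: [-3.139, 0.001, -1.742]
wrist_force: [0.5, 0.5, -2.3]
finger_gap: 17.7
```

{"op": "arm_command", "data": {"steps": [[0.1, [0, 0, 1.5], 0], [0.1, [0, 0, 0.5], 0], [0.1, [0, 0, 0], 0], [0.1, [0, 0, 0], 0], [0.1, [0, 0, 0], 0]]}}

```text
clock: 5.68
eef_pos: [592.2, 182.7, 173.0]
eef_rot: [-3.14, 0.001, -1.742]
wrist_force: [0.3, 0.7, 0.0]
finger_gap: 17.8
```

```bash
python3 - <<'E'
from h import *
s=manip.read_state();print(s["clock"],s["eef_pos"],s["eef_rot"],s["finger_gap"],s["wrist_force"])
yaw=-.163;print("X,Y",s["eef_pos"][:2]@[np.cos(yaw),np.sin(yaw)],s["eef_pos"][:2]@[-np.sin(yaw),np.cos(yaw)])
p,d=manip.camera("wrist"); cv2.imwrite("pics/wrist4.png",cv2.resize(p[130:330,150:410,::-1],None,fx=3,fy=3,interpolation=cv2.INTER_CUBIC))
p,d=manip.camera("scene"); cv2.imwrite("pics/scene4.png",cv2.resize(p[160:290,350:520,::-1],None,fx=4.5,fy=4.5,interpolation=cv2.INTER_CUBIC))
E
```

```text
5.6833 [592.24788477 182.66376331 172.99113041] [-3.13962862e+00  8.56355081e-04 -1.74161705e+00] 17.839307760111026 [3.11284317e-01 7.17329611e-01 7.54004240e-05]
X,Y 554.755048737468 276.35202793424804
```

View pics/wrist4.png

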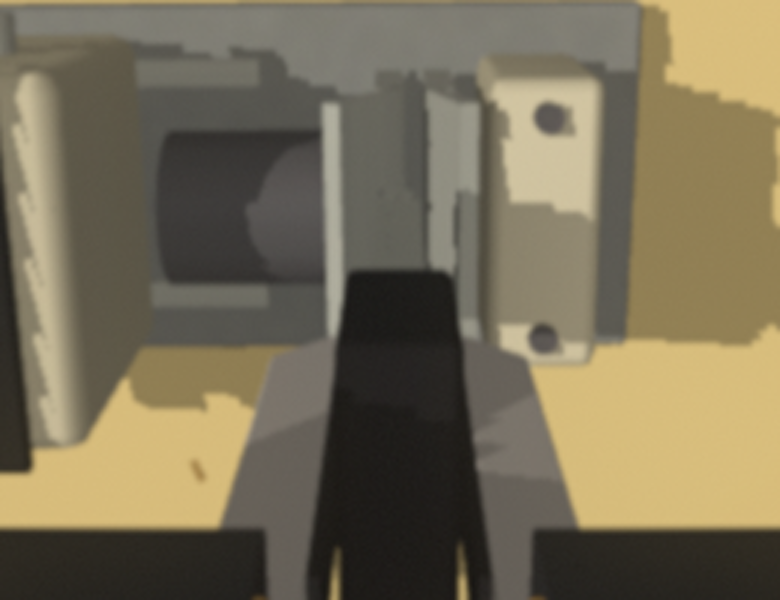

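View pics/scene4.png

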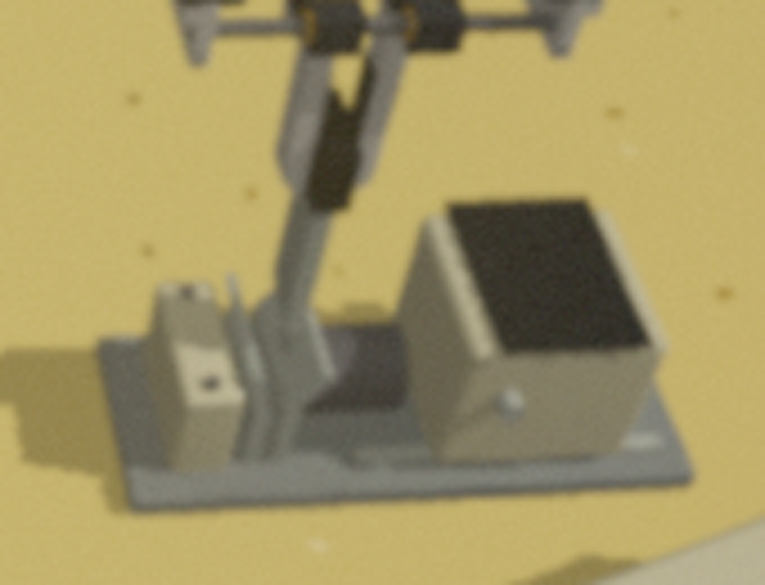

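The blade hangs above the mouth between the lips, with its measured offset at about y −1 mm. I'll descend in stages and check the force after each one.

{"op": "arm_command", "data": {"steps": [[0.1, [0, 0, 0.8], 0], [0.1, [0, 0, 0.8], 0], [0.1, [0, 0, 0.8], 0], [0.1, [0, 0, 0.6], 0], [0.1, [0, 0, 0], 0]], "force": 50}}

```text
clock: 6.2
eef_pos: [591.1, 182.1, 139.5]
eef_rot: [3.139, -0.001, -1.742]
wrist_force: [-1.2, -1.0, -1.1]
finger_gap: 17.7
```

```bash
python3 - <<'E'
from h import *
s=manip.read_state();print(s["clock"],s["eef_pos"],s["eef_rot"],s["finger_gap"],s["wrist_force"],s["moment"])
p,d=manip.camera("wrist"); cv2.imwrite("pics/wrist5.png",cv2.resize(p[130:330,150:410,::-1],None,fx=3,fy=3,interpolation=cv2.INTER_CUBIC))
p,d=manip.camera("scene"); cv2.imwrite("pics/scene5.png",cv2.resize(p[160:290,350:520,::-1],None,fx=4.5,fy=4.5,interpolation=cv2.INTER_CUBIC))
E
```

```text
6.2 [591.14829098 182.14666369 139.54094289] [ 3.13928214e+00 -1.39324928e-03 -1.74199585e+00] 17.661078149081327 [-1.16731516 -1.04395571 -1.09216688] [-0.2980839   0.12019676  0.0398098 ]
```

View pics/scene5.png

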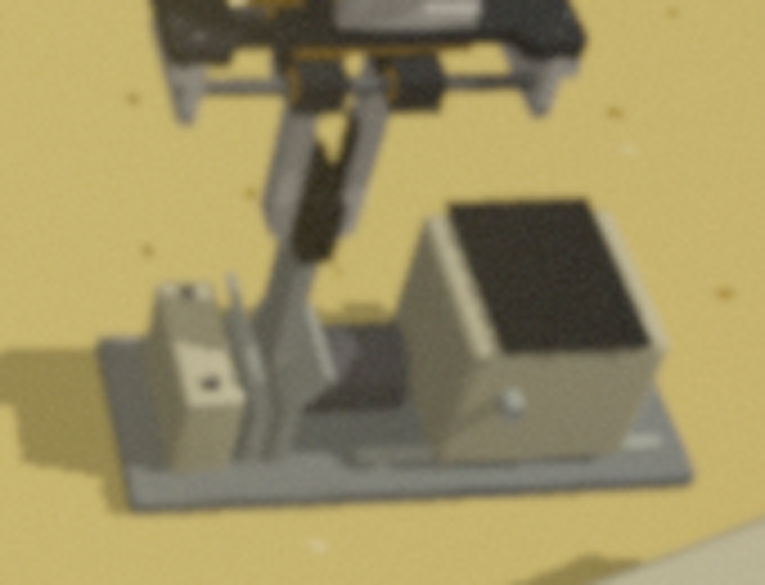

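{"op": "arm_command", "data": {"steps": [[0.1, [0, 0, 0.6], 0], [0.1, [0, 0, 0.6], 0], [0.1, [0, 0, 0.6], 0], [0.1, [0, 0, 0.6], 0], [0.1, [0, 0, 0.6], 0]]}}

```text
clock: 6.72
eef_pos: [591.6, 182.3, 110.5]
eef_rot: [3.141, -0.001, -1.742]
wrist_force: [-0.6, -3.9, -0.1]
finger_gap: 17.8
```

```bash
python3 - <<'E'
from h import *
s=manip.read_state();print(s["clock"],s["eef_pos"],s["eef_rot"],s["finger_gap"],s["wrist_force"],s["moment"])
st=s;p,d=manip.camera("wrist"); cv2.imwrite("pics/wrist6.png",p[:,:,::-1])
p,d=manip.camera("scene"); cv2.imwrite("pics/scene6.png",cv2.resize(p[160:290,350:520,::-1],None,fx=4.5,fy=4.5,interpolation=cv2.INTER_CUBIC))
E
```

```text
6.7167 [591.56104989 182.27246603 110.50606407] [ 3.14099218e+00 -5.11233182e-04 -1.74207162e+00] 17.79986368188375 [-0.59355305 -3.87587606 -0.12079364] [-0.89452897  0.17162357  0.06766371]
```

View pics/scene6.png

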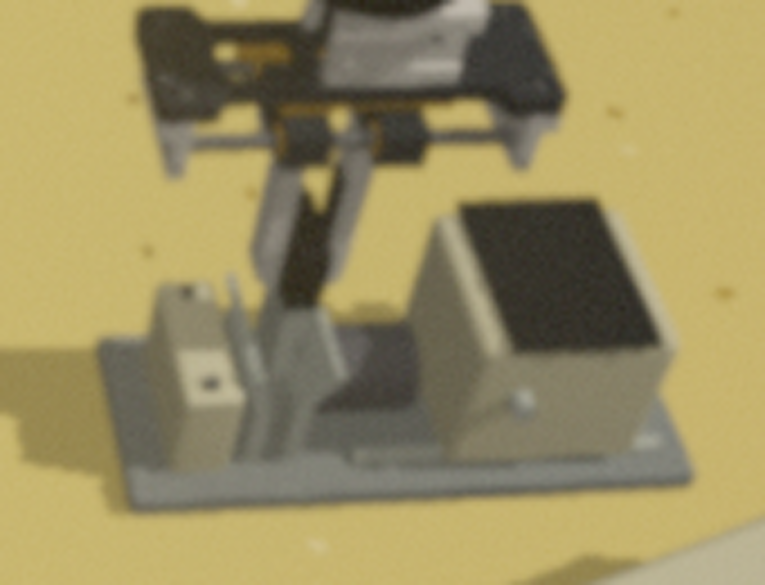

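View pics/wrist6.png

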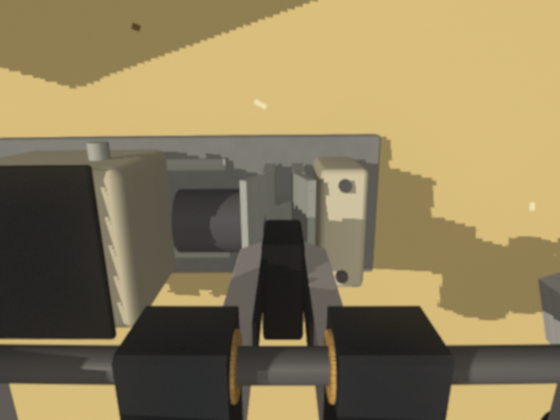

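The lamp house has moved back in the scene crop, with about 3.9 N sideways, so the blade is in the gap. I'll continue to the floor.

{"op": "arm_command", "data": {"steps": [[0.1, [0, 0, 0.5], 0], [0.1, [0, 0, 0.5], 0], [0.1, [0, 0, 0.3], 0], [0.1, [0, 0, 0.1], 0], [0.1, [0, 0, 0.1], 0]]}}

```text
clock: 7.23
eef_pos: [591.7, 182.5, 96.3]
eef_rot: [3.141, -0.0, -1.742]
wrist_force: [-0.4, -3.6, 0.3]
finger_gap: 17.6
```

{"op": "arm_command", "data": {"steps": [[0.1, [0, 0, 0.1], 0], [0.1, [0, 0, 0], 0]]}}

```text
clock: 7.4
eef_pos: [591.8, 182.5, 95.4]
eef_rot: [-3.142, 0.0, -1.742]
wrist_force: [0.6, -3.5, -1.7]
finger_gap: 17.7
```

```bash
python3 - <<'E'
from h import *
s=manip.read_state();print(s["clock"],s["eef_pos"],s["eef_rot"],s["finger_gap"],s["wrist_force"],s["moment"])
E
```

```text
7.4 [591.76767614 182.50986792  95.38935802] [-3.14155308e+00  4.69781181e-05 -1.74204320e+00] 17.71367875901075 [ 0.59989136 -3.48983459 -1.71589864] [-0.86923924  0.05774963  0.06968929]
```

{"op": "arm_command", "data": {"steps": [[0.1, [0, 0, 0.1], 0], [0.1, [0, 0, 0.1], 0], [0.1, [0, 0, 0], 0]]}}

```text
clock: 7.65
eef_pos: [592.0, 182.6, 94.8]
eef_rot: [-3.14, 0.0, -1.742]
wrist_force: [-3.3, -4.1, 10.4]
finger_gap: 18.1
```

{"op": "arm_command", "data": {"steps": [[0.1, [0, 0, 0.1], 0], [0.1, [0, 0, 0], 0], [0.1, [0, 0, 0], 0]]}}

```text
clock: 7.9
eef_pos: [592.3, 182.6, 94.8]
eef_rot: [-3.139, 0.001, -1.742]
wrist_force: [-7.2, -4.8, 19.0]
finger_gap: 17.5
```

The floor is reached: z stops at 94.8 and the force rises to 19 N. I'll relax 1 mm, check, then release.

{"op": "arm_command", "data": {"steps": [[0.1, [0, 0, -0.15], 0], [0.1, [0, 0, 0], 0]]}}

```text
clock: 8.07
eef_pos: [592.1, 182.6, 94.8]
eef_rot: [-3.14, 0.0, -1.742]
wrist_force: [-2.8, -3.7, 7.0]
finger_gap: 17.8
```

```bash
python3 - <<'E'
from h import *
s=manip.read_state();print(s["clock"],s["eef_pos"],s["eef_rot"],s["finger_gap"],s["wrist_force"],s["moment"])
p,d=manip.camera("wrist"); W=cloud("wrist",cv2.medianBlur(d,3),s)
b=np.zeros(d.shape,bool);b[215:330,255:315]=1
q=W[b&(W[...,2]>122)&(W[...,2]<140)]
if len(q): print(len(q),q.mean(0),np.percentile(q[:,2],[10,50,90]))
p,d=manip.camera("scene"); cv2.imwrite("pics/scene7.png",cv2.resize(p[160:290,350:520,::-1],None,fx=4.5,fy=4.5,interpolation=cv2.INTER_CUBIC))
E
```

```text
8.0667 [592.08579532 182.56233806  94.81317804] [-3.14039537e+00  4.84583544e-04 -1.74200547e+00] 17.785111902160896 [-2.81565384 -3.73597711  6.95339524] [-1.02915778  0.70629409 -0.008672  ]
4337 [596.38662317 180.72451225 130.7046865 ] [129.38198217 130.96430036 131.43499667]
```

View pics/scene7.png

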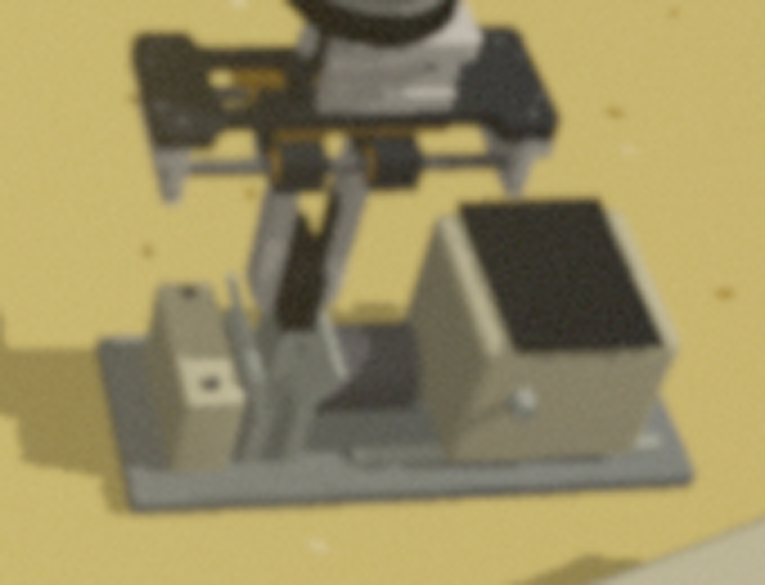

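The handle top is at 131 mm, exactly its height with the blade on the floor. I'll release now.

{"op": "arm_command", "data": {"steps": [[0.5, [0, 0, 0], 0], [0.5, [0, 0, 0], 0], [0.5, [0, 0, 0], 0], [0.5, [0, 0, 0], 0], [0.5, [0, 0, 0], 0]]}}

```text
clock: 8.58
eef_pos: [591.7, 182.7, 93.8]
eef_rot: [3.141, 0.0, -1.742]
wrist_force: [-0.2, 0.5, 0.4]
finger_gap: 45.7
```

{"op": "arm_command", "data": {"steps": [[0.5, [0, 0, -0.5], 0], [0.5, [0, 0, -1.5], 0], [0.5, [0, 0, -2.5], 0], [0.5, [0, 0, -2.5], 0], [0.5, [0, 0, -2.5], 0]]}}

```text
clock: 9.0
eef_pos: [591.6, 182.5, 190.4]
eef_rot: [3.142, 0.0, -1.742]
wrist_force: [0.4, 1.3, 0.9]
finger_gap: 47.0
```

{"op": "arm_command", "data": {"steps": [[0.5, [0, 1.5, -1], 0], [0.5, [0, 0, 0], 0], [0.5, [0, 0, 0], 0], [0.5, [0, 0, 0], 0]]}}

```text
clock: 9.33
eef_pos: [577.0, 184.9, 198.0]
eef_rot: [3.14, -0.0, -1.742]
wrist_force: [-0.9, -0.3, 0.1]
finger_gap: 47.0
```

```bash
python3 - <<'E'
from h import *
s=manip.read_state();print(s["clock"],s["eef_pos"],s["eef_rot"],s["finger_gap"],s["wrist_force"])
p,d=manip.camera("wrist"); cv2.imwrite("pics/wrist8.png",p[:,:,::-1]); W=cloud("wrist",cv2.medianBlur(d,3),s)
b=np.zeros(d.shape,bool);b[120:300,240:325]=1
q=W[b&(W[...,2]>126)&(W[...,2]<140)]
yaw=-.163;ex=np.array([np.cos(yaw),np.sin(yaw)]);ey=np.array([-ex[1],ex[0]])
print(len(q),q.mean(0),"jig xy",(q[:,:2]@ex).mean()-553.5,(q[:,:2]@ey).mean()-277,cv2.minAreaRect(q[:,:2].astype(np.float32)))
c,_,_,_=np.linalg.lstsq(np.c_[q[:,:2]-q[:,:2].mean(0),np.ones(len(q))],q[:,2],rcond=None);print("top tilt",c)
p,d=manip.camera("scene"); cv2.imwrite("pics/scene8.png",cv2.resize(p[160:290,350:520,::-1],None,fx=4.5,fy=4.5,interpolation=cv2.INTER_CUBIC))
E
```

```text
9.3333 [576.95260555 184.92390891 197.97704154] [ 3.14045175e+00 -4.96978627e-04 -1.74197233e+00] 47.03021733510689 [-0.88576516 -0.33280623  0.08175234]
1731 [592.12211045 179.46813824 130.81572234] jig xy 1.6495249422212055 -3.821649322826545 ((591.1143798828125, 179.78158569335938), (17.773527145385742, 45.32274627685547), 80.63920593261719)
top tilt [-9.20728746e-03  2.98465584e-03  1.30815722e+02]
```

View pics/scene8.png

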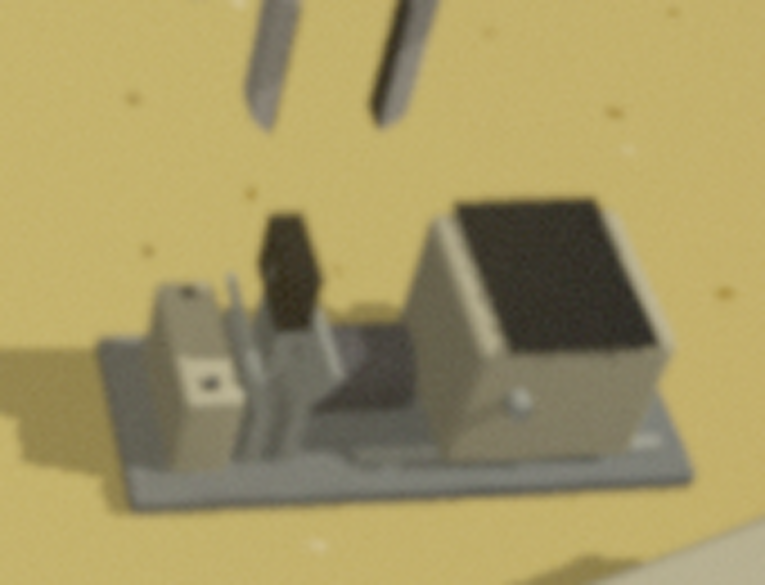

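View pics/wrist8.png

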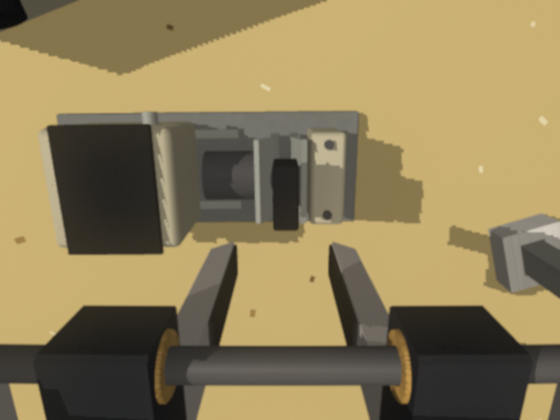

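The gauge stands upright in the gap, in the wrist picture at (286,195). Its handle top is at 130.8 mm, its jig y is −3.8 mm so it lies flat on the flange, its tilt is under 0.01 rad, and the gripper is clear. I'll hand it in.

```bash
python3 - <<'E'
from h import *
print(manip.sign_off())
E
```

```text
the job is handed in; nothing more can be done
None
```

The middle gauge now stands upright in the jig's gap with its blade on the base. The job is handed in; sign-off gives no verdict.

- **What I did:** I took the 18 mm black-handled gauge from its stand and lowered it into the gap until the force rose to 19 N and the height stopped changing. I then backed off, released it and drew the gripper clear.
- **Last checks, after release:**
  - The handle top was at 130.8 mm, against 131 mm expected when fully down.
  - The handle was about 1.6 mm along and −3.8 mm across from the mouth point, as expected for a blade flat on the flange.
  - It tilted by about 0.01 rad.
  - The fingers were clear, and the clock read 9.3 s of the 35 s allowed.
- **Not measured directly:** I did not measure how far the lamp house was pushed back. The pictures show it moved, and the blade lying flat on the flange implies about 4 mm. The vertical drag did not stand out from the wrist-force noise; the sideways spring load showed at about 3.5 to 4 N.

No check failed or disagreed.

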